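Set up the tabletop wheel for trimming

ROBOT

A 7-joint arm with a two-finger parallel gripper is mounted at the origin on the work surface. World frame = base frame: x ahead of the robot, y to its left, z up, the work surface at z = 0. Lengths are in m, angles in rad, forces in N, time in s.
With the tool pointing down it reaches from about 0.4 to 0.875 m from the base axis. Payload 19.3 kg.
Tool frame: the origin (TCP) lies at the very end of the fingers, on their centre line; the grasp point (between the pads) lies 19 mm behind it (grip_point_offset is the z of the grasp point in the tool frame, in m); z points along the fingers, x is the direction in which the jaws open and shut, and the axes are right-handed (so a half turn about z gives the same grasp; the last joint's range is limited). The gripper opens to 85 mm and grips with 20 to 120 N. Pads are 22 mm wide; open, the fingers measure 114 mm over their backs; the gripper's body (76 mm by 85 mm) begins 54 mm behind the grasp point. The pads swing forward as they close: fully open they stand 13 mm farther back than shut.
Start: joints at [1.115, 0.521, -0.036, 1.599, 0.021, 1.021, -0.113], TCP at [0.235, -0.579, 0.196] pointing down, gripper open.
Joint ranges: [-2.91, 2.91], [-0.3, 2.13], [-1.5, 1.42], [0.17, 2.43], [-1.26, 4.41], [0.16, 1.93], [-2.52, 2.52]. Speed limits (rad/s): [1.89, 1.89, 2.39, 2.39, 3.01, 3.01, 3.01].

INTERFACE

Orientations are given as a 3x3 rotation matrix whose columns are the frame's x, y, z axes.
In Python, from bench import state, snapshot, calibration, job_done, grip_point_offset gives the robot as it stands. The module is installed in compiled form; this text tells all that it offers.
- The arm moves only by the tool apply_moves, never from a script. Its arguments are lists of equal length, an entry for each row: "delta_pos": the shift along the world's x, y, z in cm, a list of three; "spin": the turn about the world's z in degrees. A call has 1 to 10 rows; each row shifts and turns the commanded pose from where the row before left it; what a row does not reach is not made up. A row lasts 1/12 s, in which the tool goes at most 41.7 mm and 7.16 degrees, less where a joint would pass 70% of its speed; a pose out of reach is approached as far as the arm can. A call is refused whole if a number of a shift passes 4.17 or a number of a turn 7.16, either way. A call with a gripper value outside its range is refused whole. "jaw" is the closure, from 0 (fully open) to 1 (shut), set as the call begins (left out, the last holds). The fingers move at their own pace and stop on an object; "grip_force" is the grip in N (left out, the last holds). Time passes only in rows, so rows that do not move let the fingers close. It gives the time, the measured TCP pose, the force and the opening at its end, in the units of the state.
- state(): the state, without advancing time (a new reading comes with each control period).
- snapshot(name): name is "side" or "top"; returns (picture, depth): 384x512x3 uint8, red, green, blue; 384x512 float32, m along the optical axis (not along the pixel's ray), 0 where there is no reading.
- calibration(name): a dict with "camera_matrix" (3x3 intrinsics, pixels), "R" (3x3) and "t" (3): a world point X has camera coordinates R X + t. Camera axes: x right, y down, z forward; pixel columns grow to the right and rows downward; lengths in m; the calibration is good to about 2 mm. A picture is of the moment at which its call begins. calibration takes no time and is no camera call.
- job_done(): hands the job in, once; it reports no verdict.
The state is a dict: "time_s": time; "q": joint angles; "joint_vel": joint speeds; "tau": joint torques, N m; "position": TCP position; "tcp_rot": TCP orientation; "force": force on the tool from outside, world axes, zero at the start; "torque": the same for the moment, N m; "finger_gap": finger opening in m.
Only numpy, scipy, OpenCV 4.12 (cv2) and the standard library are available. Lean on these libraries where they do the work, as an engineer would, in place of code of your own. Each camera call takes 0.05 s, during which the arm holds its last target.

TASK

Get the pottery wheel ready for trimming: lay the wire-loop tool in both notches of the wooden tool rest, its handle roughly centred on the rest and its loop end pointing towards the wheel, and turn the wheel's speed selector until its pointer clicks into the position with the one long mark. Do not knock the pot standing on the wheel head.

Things in the scene. Friction and masses are not known exactly. Their poses are not given: they have to be found in the camera images.
- dial (a joint): Angle of the speed selector, rad: 0 at the first position (round dot mark), growing as it turns clockwise seen from above. Six sprung detents 0.524 apart, 0 to 2.618; the long mark is the fourth, 1.571, the rest have short marks. It starts in one of the first three. About 0.05 N m takes it out of a detent; let go anywhere, it snaps into the nearest one.
- dial_grip (a point): Black knob on the housing's flat deck, 120 mm above the table: skirt 68 mm across, 12 mm high, under an upright bar 60 mm long, 16 thick, its top 44 mm over the deck. This point: on the vertical turning axis, mid-bar, 31 mm over the deck. x along the bar to its pointed nose (white line), z up; turns with it. Marks on the deck around it: dot 10 mm, short 11 x 4, long 32 x 8 mm.
- tool_grip (a point): Centre of the loop tool's dark wood handle, 150 mm long, 20 wide, 18 high (also near its centre of mass). One end has a brass ferrule and a steel wire loop 38 mm wide; 212 mm over all, about 90 g. It starts flat on the table to the robot's right, loop pointing roughly away from the wheel. x along the handle to the loop, z up.
- tool_loop (a point): Outer end of the loop tool's wire loop, 135 mm from the handle's centre along the tool's x axis.
- loop_tool: The loop tool's body frame: underside at the handle's centre, same axes as tool_grip.
- rest_seat (a point): Where the handle's centre lies when the tool is in the rest: 54 mm above the table, over the middle of a fixed wooden board 150 x 74 x 10 mm with two uprights 14 mm thick, 70 mm high, 50 mm either side of the middle. Each has an open-topped notch 34 mm wide, floor 45 mm above the table. x along the rest towards the wheel, y across, z up. Free between the uprights for fingers.
- wheel_center (a point): Centre of the top of the aluminium wheel head, 200 mm across, 164 mm above the table, in a white splash pan 250 mm across, 155 mm high, on a fixed grey housing 280 x 460 x 120 mm. Axes of the housing: x away from the robot, y left, z up. The selector's axis is 35 mm nearer the robot (-x) and 235 mm to the right (-y) in these axes.
- pot_center (a point): Plain clay pot, 132 mm across, 103 mm high, standing loose on the middle of the wheel head; this point is on its axis 50 mm above its lower face. Not to be touched.
Things that resemble listed ones, but are neither listed nor needed, are in the scene too. There is more than one size of the part that bears rest_seat; the job needs the larger.

How it is judged:
By the outcome, as a careful person would: the job done as asked, in the order asked, and still so for the second after the job is handed in, with the robot touching nothing.
It also fails if it takes over 70 s, if anything falls off the work surface, if the arm or the gripper's body presses on something with over 40 N, if the wrist force passes 120 N, or if a joint passes its speed limit or range.

## Working session

There is one attempt and no reset: what is moved stays moved. The work goes in short steps, Python scripts to look and compute and a tool call to move; the robot and the scene stay as the last step left them, time stands still between calls to the robot, and variables do not carry over. Pictures are saved under pics/ and viewed, and the job is handed in when it is done.

Besides the shell and the picture viewer there is one more tool, called after "Emit:" in YAML: its name, and indented under it one key for each argument. apply_moves: Moves the arm, as the interface text tells. Its arguments: {"type":"object","properties":{"delta_pos":{"type":"array"},"spin":{"type":"array"},"jaw":{"type":"number"},"grip_force":{"type":"number"}},"required":["delta_pos","spin"]}

```bash
mkdir -p pics; python3 - <<'E'
from bench import *
import cv2,numpy as np
s=state();print(s['time_s'],s['position'],s['tcp_rot'],s['finger_gap'],s['force'])
print(grip_point_offset if not callable(grip_point_offset) else grip_point_offset())
for n in('top','side'):
    p,d=snapshot(n);np.savez(f'{n}0.npz',p=p,d=d);cv2.imwrite(f'pics/{n}0.png',cv2.resize(p[:,:,::-1],None,fx=1.5,fy=1.5,interpolation=cv2.INTER_CUBIC))
    c=calibration(n);print(c)
E
```

```text
0.0 [ 0.23501754 -0.5787425   0.19554856] [[ 3.76268224e-01 -9.26510655e-01 -4.79082882e-04]
 [-9.26510125e-01 -3.76268522e-01  9.93449206e-04]
 [-1.10070508e-03  7.00717726e-05 -9.99999392e-01]] 0.08557982568813446 [-0.89484161 -0.11209864 -0.38646756]
-0.0187
{'camera_matrix': array([[357.15406934,   0.        , 260.87001657],
       [  0.        , 357.15406934, 185.81834479],
       [  0.        ,   0.        ,   1.        ]]), 'R': array([[ 0.0272374 , -0.999505  ,  0.01574438],
       [-0.99799027, -0.02809085, -0.05680078],
       [ 0.05721494, -0.01416563, -0.99826138]]), 't': array([-0.01185421,  0.52968881,  1.15111445])}
{'camera_matrix': array([[488.45157052,   0.        , 249.65541346],
       [  0.        , 488.45157052, 185.17257735],
       [  0.        ,   0.        ,   1.        ]]), 'R': array([[-0.96081825, -0.27672086, -0.01593281],
       [-0.16231172,  0.60830518, -0.77692967],
       [ 0.22468466, -0.74390212, -0.62938576]]), 't': array([0.49048717, 0.20389782, 1.45437129])}
```

```bash
ls -la
```

```text
total 2708
drwxr-xr-x  3 agent agent    4096 Dec  7 05:02 .
drwxr-xr-x 23 root  root     4096 Dec  7 05:02 ..
drwxr-xr-x  2 agent agent    4096 Dec  7 05:02 pics
-rw-r--r--  1 agent agent 1376746 Dec  7 05:02 side0.npz
-rw-r--r--  1 agent agent 1376746 Dec  7 05:02 top0.npz
```

View pics/top0.png

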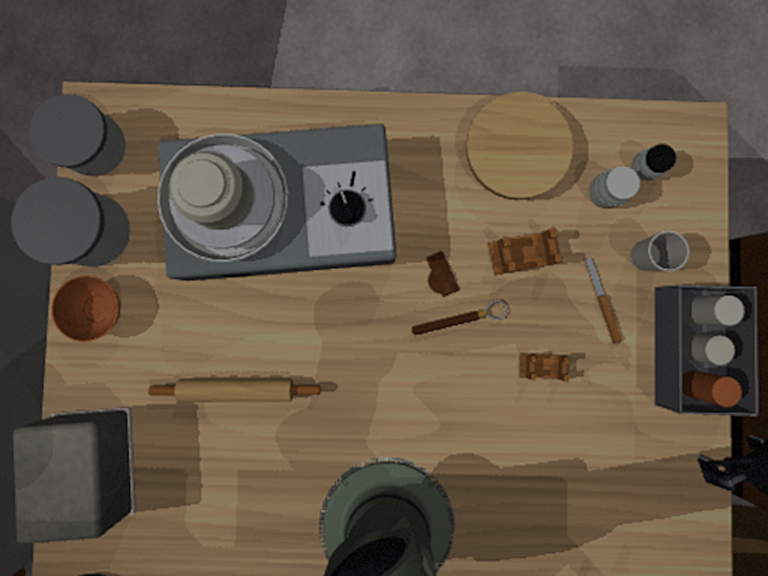

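View pics/side0.png

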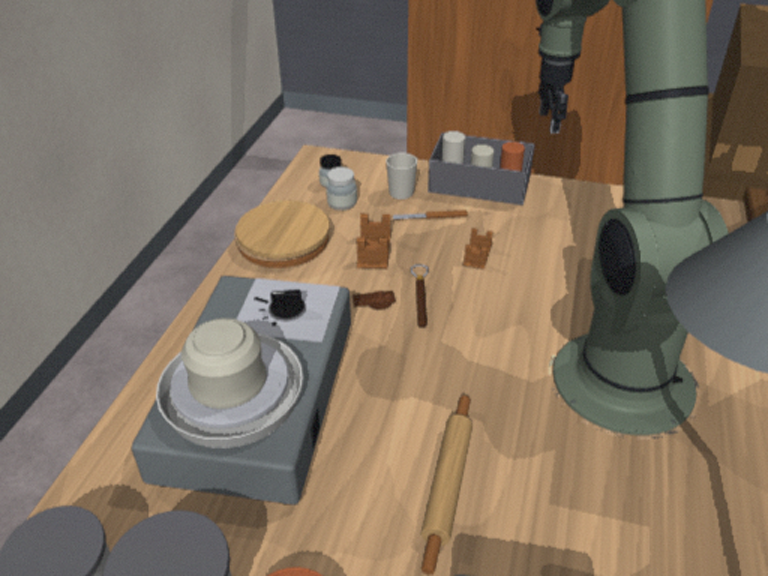

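Top view (1.5× pixels): tool from the handle end at (413,330) to the loop at (510,308), large rest near (525,251), small decoy rest near (550,366), knob at (347,208). I'll enlarge these.

```bash
python3 - <<'E'
import cv2,numpy as np
p=np.load('top0.npz')['p'][:,:,::-1]
def crop(n,p,u0,v0,u1,v1,f):
    c=cv2.resize(p[v0:v1,u0:u1],None,fx=f,fy=f,interpolation=cv2.INTER_CUBIC)
    c=cv2.convertScaleAbs(c,alpha=1.4,beta=15)
    for u in range(u0-u0%-10,u1,10): cv2.putText(c,str(u),((u-u0)*f,9),0,.33,(255,255,255),1); cv2.line(c,((u-u0)*f,10),((u-u0)*f,14),(255,255,255),1)
    for v in range(v0-v0%-10,v1,10): cv2.putText(c,str(v),(0,(v-v0)*f+4),0,.33,(255,255,255),1); cv2.line(c,(24,(v-v0)*f),(28,(v-v0)*f),(255,255,255),1)
    cv2.imwrite(f'pics/{n}.png',c)
crop('tc1',p,270,145,390,225,6)
crop('tc2',p,200,105,265,165,9)
E
```

```text
(no output)
```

View pics/tc1.png

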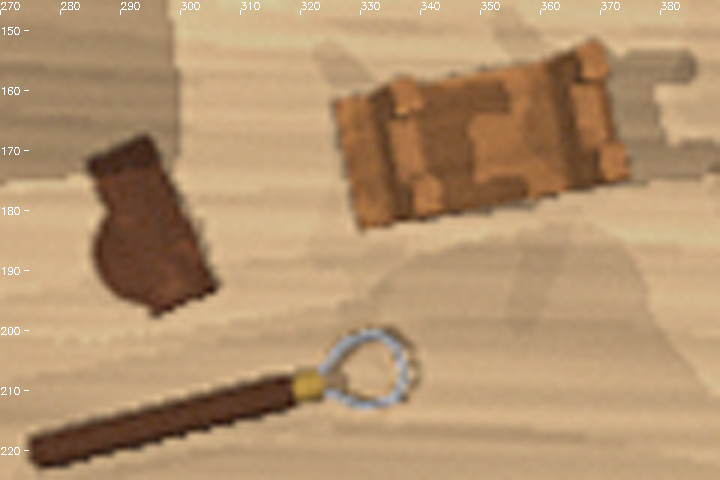

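View pics/tc2.png

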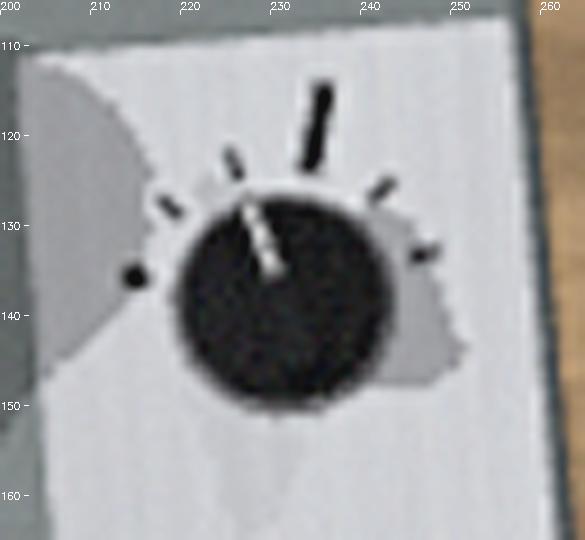

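```bash
cat > h.py <<'E'
import numpy as np,cv2
from bench import *
def ray(n,u,v,z):
    c=calibration(n);K,R,t=c['camera_matrix'],np.array(c['R']),np.array(c['t'])
    C=-R.T@t; d=R.T@np.linalg.inv(K)@np.array([u,v,1.]); return C+d*(z-C[2])/d[2]
def cloud(n,d):
    c=calibration(n);K,R,t=c['camera_matrix'],np.array(c['R']),np.array(c['t'])
    v,u=np.mgrid[:384,:512]; X=np.stack([(u-K[0,2])/K[0,0]*d,(v-K[1,2])/K[1,1]*d,d],-1)
    return (X-t)@R
def proj(n,X):
    c=calibration(n);x=c['camera_matrix']@(np.array(c['R'])@X+c['t']);return x[:2]/x[2]
E
python3 - <<'E'
from h import *
np.set_printoptions(precision=4,suppress=True)
a=ray('top',274.5,220,.014);b=ray('top',318.3,208.7,.014);l=ray('top',338,206,.006)
print('tool',a,b,(a+b)/2,np.linalg.norm(b-a),np.degrees(np.arctan2(*(b-a)[1::-1])),l, np.linalg.norm(l-(a+b)/2))
P=[ray('top',*q,.07) for q in((336,160.5),(340,177),(367,154.5),(370.5,171.5))]
print('posts',*P, sum(P)/4)
d=np.load('top0.npz')['d'];W=cloud('top',d);H=W[...,2]
for n,(u0,v0,u1,v1),lo,hi in(('posts',(320,150,380,190),.062,.08),('board',(320,150,380,190),.006,.013),('knob',(215,120,250,155),.145,.18),('skirt',(215,120,250,155),.126,.18),('handle',(270,200,320,225),.009,.03),('pot',(90,90,170,160),.25,.3),('house',(100,80,270,190),.11,.125)):
    m=np.zeros(H.shape,bool);m[v0:v1,u0:u1]=True;m&=(H>lo)&(H<hi)
    Q=W[m];r=cv2.minAreaRect(Q[:,:2].astype(np.float32)) if len(Q) else None
    print(n,len(Q),Q.mean(0),r, Q[:,2].max())
m=np.zeros(H.shape,bool);m[150:190,320:380]=1;m&=(H>.062)
Q=W[m][:,:2].astype(np.float32);_,lab,cen=cv2.kmeans(Q,4,None,(3,50,1e-5),5,2);print(cen,np.bincount(lab.ravel()))
for z in(.12,):
  dot=ray('top',215,135.7,z);lm=[ray('top',*q,z) for q in((235.2,115),(233.3,124))]
  print('dot',dot,'long',lm)
print('nose',ray('top',226.5,127.5,.164),ray('top',230,135.5,.164))
print('deck corners',[ray('top',*q,.12) for q in((257,84),(263,174),(110.5,185),(107,95))])
E
```

```text
tool [ 0.4198 -0.0446  0.014 ] [ 0.4604 -0.1867  0.014 ] [ 0.4401 -0.1156  0.014 ] 0.14781214916695076 -74.07580592292574 [ 0.471  -0.2529  0.006 ] 0.14097826182378534
posts [ 0.6128 -0.2297  0.07  ] [ 0.5612 -0.243   0.07  ] [ 0.6346 -0.3271  0.07  ] [ 0.5813 -0.3387  0.07  ] [ 0.5975 -0.2846  0.07  ]
posts 127 [ 0.5977 -0.2883  0.0696] ((0.5984011888504028, -0.28773149847984314), (0.07364852726459503, 0.11390185356140137), 12.483717918395996) 0.07568401690709338
board 581 [ 0.5969 -0.2828  0.0097] ((0.5968384742736816, -0.29465314745903015), (0.17687365412712097, 0.10806310176849365), 89.25468444824219) 0.01299637703740509
knob 111 [0.6602 0.0965 0.1636] ((0.6626706719398499, 0.09714528918266296), (0.0589376837015152, 0.015445025637745857), 20.042835235595703) 0.17103074216341815
skirt 437 [0.6613 0.0962 0.1398] ((0.6743128895759583, 0.10094597935676575), (0.10203954577445984, 0.08790406584739685), 77.319580078125) 0.17103074216341815
handle 291 [ 0.4399 -0.1163  0.017 ] ((0.4400034248828888, -0.11736376583576202), (0.020046889781951904, 0.15251897275447845), 15.500449180603027) 0.022720589780965757
pot 1553 [0.6698 0.3357 0.2619] ((0.67192542552948, 0.3385388255119324), (0.115816131234169, 0.11521801352500916), 54.9081916809082) 0.2717708093065101
house 8128 [0.6709 0.1793 0.1205] ((0.6775885820388794, 0.23953315615653992), (0.2802923619747162, 0.4577197730541229), 6.472365379333496) 0.12499615064289793
[[ 0.6351 -0.33  ]
 [ 0.4631  0.0193]
 [ 0.5875 -0.2383]
 [ 0.5824 -0.3416]] [31  8 62 34]
dot [0.6699 0.1455 0.12  ] long [array([0.7345, 0.0871, 0.12  ]), array([0.707, 0.092, 0.12 ])]
nose [0.6861 0.1081 0.164 ] [0.6632 0.0973 0.164 ]
deck corners [array([0.8313, 0.0244, 0.12  ]), array([ 0.5592, -0.0011,  0.12  ]), array([0.5137, 0.4482, 0.12  ]), array([0.7831, 0.4723, 0.12  ])]
```

Emit:
apply_moves:
  delta_pos:
    - [1,2.3,0]
    - [1,2.3,0]
    - [1,2.3,0]
    - [1,2.3,0]
    - [1,2.3,0]
    - [1,2.3,0]
    - [1,2.3,0]
    - [1,2.3,0]
    - [1,2.3,0]
    - [1,2.3,0]
  spin: [4.2,4.2,4.2,4.2,4.2,4.2,4.2,4.2,4.2,4.2]
  jaw: 0
  grip_force: 40

```text
time_s: 0.93
position: [0.3353, -0.3478, 0.196]
tcp_rot: [[0.901, -0.434, -0.0], [-0.434, -0.901, 0.0], [-0.0, 0.0, -1.0]]
force: [0.6, -0.3, -0.8]
finger_gap: 0.0857
```

Emit:
apply_moves:
  delta_pos:
    - [1,2.3,0]
    - [1,2.3,0]
    - [1,2.3,0]
    - [1,2.3,0]
    - [1,2.3,0]
    - [1,2.3,0]
    - [1,2.3,0]
    - [1,2.3,-2]
    - [1,2.3,-3]
    - [1,2.3,-3]
  spin: [4.2,4.2,4.2,4.2,4.2,4.2,4.2,4.2,4.2,4.2]

```text
time_s: 1.77
position: [0.4358, -0.1181, 0.1156]
tcp_rot: [[0.96, 0.28, 0.002], [0.28, -0.96, -0.0], [0.002, 0.001, -1.0]]
force: [1.4, -0.9, -0.2]
finger_gap: 0.0856
```

```bash
cat > st.py <<'E'
from bench import state
import numpy as np
np.set_printoptions(precision=4,suppress=True)
s=state();R=s['tcp_rot']
print('t',s['time_s'],'pos',np.array(s['position']),'jaw',np.degrees(np.arctan2(R[1][0],R[0][0])),'down',np.array(R)[:,2],'gap',s['finger_gap']);print('q',np.array(s['q']),'F',np.array(s['force']),'T',np.array(s['torque']))
E
python3 st.py
```

```text
t 1.7667 pos [ 0.4358 -0.1181  0.1156] jaw 16.278350257972566 down [ 0.0019 -0.0002 -1.    ] gap 0.08556785538890062
q [ 0.5384  0.4071 -0.5067  2.1003  0.3025  0.7015  0.1176] F [ 1.4407 -0.8694 -0.1878] T [-0.1229 -0.1136 -0.0044]
```

Emit:
apply_moves:
  delta_pos:
    - [0.4,0.2,-1.5]
    - [0,0,-2]
    - [0,0,-2]
    - [0,0,-2]
    - [0,0,-1.5]
    - [0,0,-1]
    - [0,0,-0.6]
    - [0,0,-0.4]
    - [0,0,0]
    - [0,0,0]
  spin: [-0.6,0,0,0,0,0,0,0,0,0]

```text
time_s: 2.6
position: [0.4394, -0.1171, 0.0065]
tcp_rot: [[0.964, 0.267, 0.001], [0.267, -0.964, -0.0], [0.0, 0.0, -1.0]]
force: [0.7, 0.3, -0.3]
finger_gap: 0.0853
```

```bash
python3 st.py;python3 - <<'E'
from h import *
p,d=snapshot('top');cv2.imwrite('pics/top1.png',cv2.resize(p[130:240,240:400,::-1],None,fx=5,fy=5,interpolation=2))
p,d=snapshot('side');cv2.imwrite('pics/side1.png',cv2.resize(p[110:260,200:370,::-1],None,fx=4,fy=4,interpolation=2))
E
```

```text
t 2.6 pos [ 0.4394 -0.1171  0.0065] jaw 15.502714046295047 down [ 0.0005 -0.0002 -1.    ] gap 0.08526636147155983
q [ 0.4092  0.607  -0.3617  2.1576  0.4799  0.4528 -0.0593] F [ 0.7257  0.2563 -0.2955] T [0.0228 0.0571 0.0001]
```

View pics/top1.png

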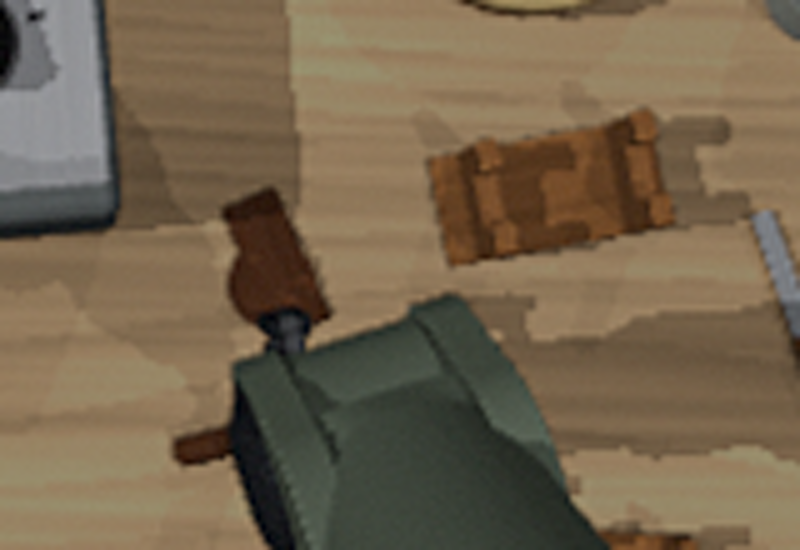

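View pics/side1.png

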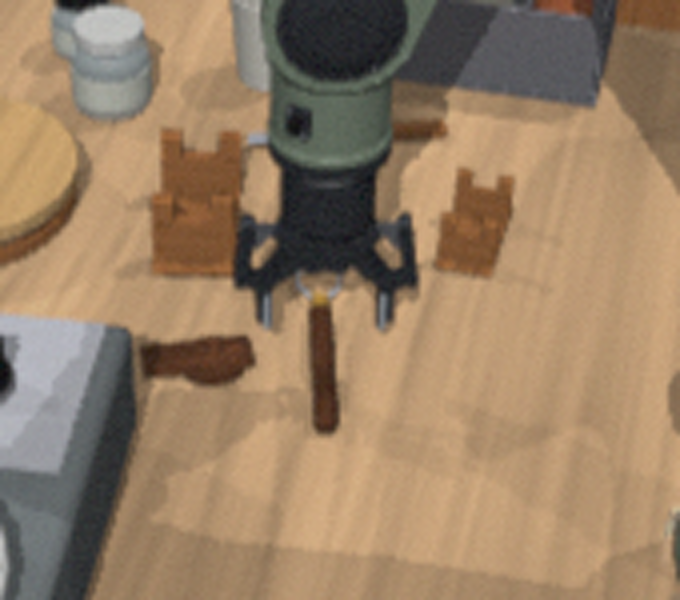

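```bash
python3 - <<'E'
from h import *
for X in ([.4394,-.1171,.0065],[.4394,-.1171,.02],[.4394,-.1171,.018],[.42,-.045,.018],[.46,-.187,.018]):
    print(X,(proj('side',np.array(X))-[200,110])*4)
E
```

```text
[0.4394, -0.1171, 0.0065] [318.76025789 367.91679889]
[0.4394, -0.1171, 0.02] [319.1292214  355.67722182]
[0.4394, -0.1171, 0.018] [319.07431725 357.49854978]
[0.42, -0.045, 0.018] [321.8897679  418.06209406]
[0.46, -0.187, 0.018] [314.50581097 302.42516997]
```

```bash
python3 - <<'E'
from h import *
for r in(.043,.055):
  for z in(.02,.05,.09):
    for s in(1,-1):
      X=np.array([.4394+s*r*.964,-.1171+s*r*.267,z]);print(r,z,s,'top',(proj('top',X)-[240,130])*5,'side',(proj('side',X)-[200,110])*4)
E
```

```text
0.043 0.02 1 top [269.24138997 358.56943857] side [267.47321382 355.95804895]
0.043 0.02 -1 top [301.84444966 487.71013566] side [370.83431078 355.39612786]
0.043 0.05 1 top [274.35691441 357.98299114] side [267.70069711 328.31268018]
0.043 0.05 -1 top [307.8473428  490.55673471] side [372.27573212 327.71758457]
0.043 0.09 1 top [281.61476677 357.15094568] side [268.01244259 290.42717741]
0.043 0.09 -1 top [316.36627175 494.59644932] side [374.25112321 289.78561685]
0.055 0.02 1 top [264.71185707 340.62796184] side [253.06633419 356.03637174]
0.055 0.02 -1 top [306.41354157 505.80830558] side [385.2724074  355.31763536]
0.055 0.05 1 top [269.70463642 339.56668716] side [253.1247991  328.39562591]
0.055 0.05 -1 top [312.54133536 509.13816815] side [386.88358445 327.63445699]
0.055 0.09 1 top [276.78809822 338.06101304] side [253.20491973 290.51659797]
0.055 0.09 -1 top [321.23781414 513.86386229] side [389.09162483 289.69599713]
```

Emit:
apply_moves:
  delta_pos:
    - [0,0,-0.3]
    - [0,0,0]
    - [0,0,0]
    - [0,0,0]
    - [0,0,0]
    - [0,0,0]
    - [0,0,0]
    - [0,0,0]
  spin: [0,0,0,0,0,0,0,0]
  jaw: 1
  grip_force: 40

```text
time_s: 3.37
position: [0.4391, -0.1171, 0.0031]
tcp_rot: [[0.964, 0.267, -0.0], [0.267, -0.964, -0.0], [-0.0, -0.0, -1.0]]
force: [0.2, 0.0, -0.5]
finger_gap: -0.0002
```

```bash
python3 st.py;python3 - <<'E'
from h import *
p,d=snapshot('side');cv2.imwrite('pics/side2.png',cv2.resize(p[130:230,230:330,::-1],None,fx=6,fy=6,interpolation=2))
E
```

```text
t 3.3667 pos [ 0.4391 -0.1171  0.0031] jaw 15.503540205737448 down [-0. -0. -1.] gap -0.00018762405272712345
q [ 0.4048  0.6135 -0.3562  2.1589  0.4851  0.4451 -0.064 ] F [ 0.1868  0.038  -0.4522] T [-0.0021 -0.0146 -0.0164]
```

View pics/side2.png

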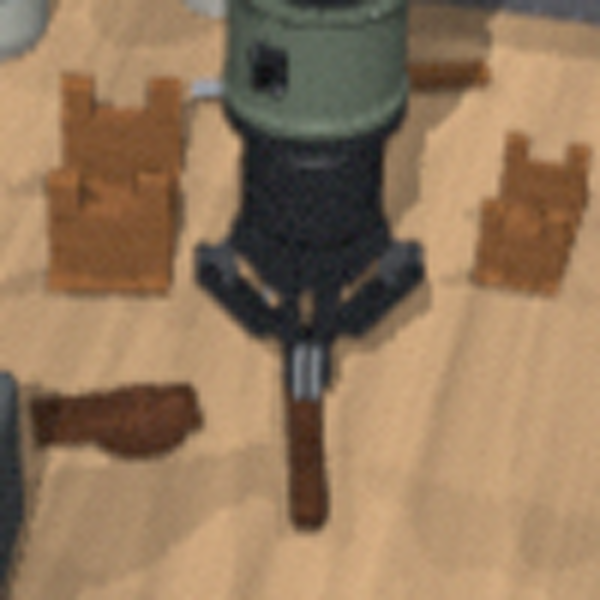

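```bash
python3 - <<'E'
from h import *
np.set_printoptions(precision=4,suppress=True)
for z in (.003,.018,.03,.04): print(z,ray('side',281.2,196.5,z))
p,d=snapshot('side');W=cloud('side',d)
for v in range(186,204,1): print(v,[W[v,u].round(3).tolist() for u in(279,281,283)])
c=calibration('side');print(np.linalg.norm(np.array(c['R'])@np.array(c['R']).T-np.eye(3)))
E
```

```text
0.003 [ 0.4419 -0.15    0.003 ]
0.018 [ 0.4382 -0.1328  0.018 ]
0.03 [ 0.4352 -0.1189  0.03  ]
0.04 [ 0.4328 -0.1074  0.04  ]
186 [[0.441, -0.106, 0.084], [0.436, -0.114, 0.079], [0.428, -0.105, 0.087]]
187 [[0.44, -0.102, 0.083], [0.436, -0.114, 0.074], [0.427, -0.105, 0.084]]
188 [[0.441, -0.105, 0.076], [0.434, -0.108, 0.075], [0.429, -0.112, 0.073]]
189 [[0.44, -0.104, 0.073], [0.435, -0.11, 0.069], [0.429, -0.115, 0.067]]
190 [[0.44, -0.106, 0.068], [0.434, -0.107, 0.068], [0.429, -0.115, 0.063]]
191 [[0.439, -0.101, 0.067], [0.433, -0.104, 0.066], [0.429, -0.115, 0.058]]
192 [[0.441, -0.107, 0.058], [0.434, -0.107, 0.059], [0.428, -0.111, 0.057]]
193 [[0.441, -0.108, 0.053], [0.433, -0.104, 0.057], [0.429, -0.115, 0.05]]
194 [[0.439, -0.101, 0.054], [0.434, -0.108, 0.05], [0.428, -0.113, 0.047]]
195 [[0.439, -0.103, 0.049], [0.433, -0.106, 0.047], [0.438, -0.161, 0.002]]
196 [[0.44, -0.105, 0.042], [0.433, -0.107, 0.042], [0.437, -0.155, 0.002]]
197 [[0.445, -0.131, 0.015], [0.438, -0.131, 0.017], [0.437, -0.155, -0.002]]
198 [[0.444, -0.124, 0.018], [0.437, -0.125, 0.018], [0.432, -0.133, 0.012]]
199 [[0.442, -0.117, 0.019], [0.436, -0.121, 0.018], [0.431, -0.13, 0.011]]
200 [[0.44, -0.11, 0.021], [0.435, -0.116, 0.017], [0.43, -0.123, 0.012]]
201 [[0.439, -0.106, 0.02], [0.433, -0.106, 0.021], [0.428, -0.118, 0.013]]
202 [[0.438, -0.1, 0.021], [0.432, -0.103, 0.02], [0.427, -0.111, 0.014]]
203 [[0.438, -0.099, 0.017], [0.431, -0.097, 0.02], [0.425, -0.104, 0.016]]
3.8543425001830745e-16
```

The jaws shut on nothing. The side depth image puts the fingertips at z≈0.040, while the reported TCP is z=0.003, so the reported TCP sits about 37 mm below the real tips. I trust the camera, since it agrees with the missed grasp. I'll open, go lower watching force, and check again.

Emit:
apply_moves:
  delta_pos:
    - [0,0,0]
    - [0,0,0]
    - [0,0,0]
    - [0,0,0]
    - [0,0,0]
    - [0,0,0]
    - [0,0,-0.5]
    - [0,0,-0.5]
    - [0,0,-0.5]
    - [0,0,-0.5]
  spin: [0,0,0,0,0,0,0,0,0,0]
  jaw: 0

```text
time_s: 4.3
position: [0.439, -0.117, -0.0176]
tcp_rot: [[0.964, 0.267, -0.0], [0.267, -0.964, 0.0], [-0.0, -0.0, -1.0]]
force: [-0.0, 0.4, 0.0]
finger_gap: 0.0851
```

Emit:
apply_moves:
  delta_pos:
    - [0,0,-0.3]
    - [0,0,-0.3]
    - [0,0,-0.2]
    - [0,0,-0.2]
    - [0,0,0]
  spin: [0,0,0,0,0]

```text
time_s: 4.72
position: [0.4391, -0.117, -0.0272]
tcp_rot: [[0.964, 0.267, -0.0], [0.267, -0.964, 0.0], [-0.0, -0.0, -1.0]]
force: [-1.1, -0.5, -1.3]
finger_gap: 0.0855
```

```bash
python3 st.py;python3 - <<'E'
from h import *
p,d=snapshot('side');cv2.imwrite('pics/side3.png',cv2.resize(p[130:230,230:330,::-1],None,fx=6,fy=6,interpolation=2))
W=cloud('side',d);P=W[140:215,255:310].reshape(-1,3)
a=np.array([.964,.267]);r=(P[:,:2]-[.439,-.117])@a; l=(P[:,:2]-[.439,-.117])@np.array([-.267,.964])
for s in(1,-1):
    m=(r*s>.03)&(r*s<.065)&(abs(l)<.03)&(P[:,2]>.008)
    print(s,np.sort(P[m][:,2])[:8],r[m].min(),r[m].max())
E
```

```text
t 4.7167 pos [ 0.4391 -0.117  -0.0272] jaw 15.503487205611021 down [-0.0003  0.0001 -1.    ] gap 0.08551051441610985
q [ 0.3613  0.6726 -0.3007  2.1662  0.5311  0.3728 -0.1066] F [-1.1154 -0.4903 -1.3447] T [-0.013  -0.0181 -0.0059]
1 [0.00965577 0.02412268 0.02484469 0.02810002 0.02865445 0.02972765
 0.03173695 0.03328277] 0.03006280147591561 0.06300987810426487
-1 [0.02217281 0.02263596 0.02415998 0.02497594 0.02729811 0.02737522
 0.03025849 0.03134967] -0.06484788623590768 -0.030059763672830503
```

View pics/side3.png

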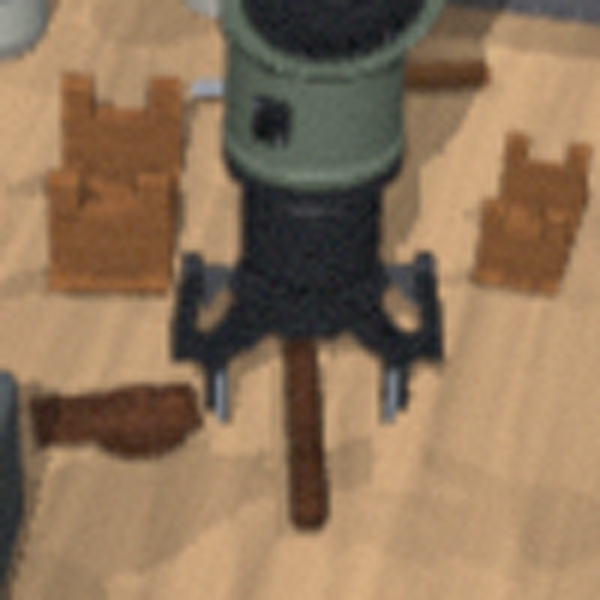

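Open tips now stand at about z=0.022, straddling the handle. I'll go down 4 mm and close.

Emit:
apply_moves:
  delta_pos:
    - [0,0,-0.2]
    - [0,0,-0.2]
    - [0,0,0]
    - [0,0,0]
    - [0,0,0]
    - [0,0,0]
    - [0,0,0]
    - [0,0,0]
    - [0,0,0]
  spin: [0,0,0,0,0,0,0,0,0]
  jaw: 1
  grip_force: 50

```text
time_s: 5.52
position: [0.4392, -0.1171, -0.0307]
tcp_rot: [[0.964, 0.267, 0.0], [0.267, -0.964, -0.0], [0.0, 0.0, -1.0]]
force: [-1.0, 1.3, 5.8]
finger_gap: 0.0187
```

```bash
python3 st.py
```

```text
t 5.5167 pos [ 0.4392 -0.1171 -0.0307] jaw 15.494721339054719 down [ 0.0001 -0.0001 -1.    ] gap 0.018706892891676274
q [ 0.3558  0.6795 -0.2934  2.1669  0.5364  0.3638 -0.1118] F [-0.9759  1.3206  5.804 ] T [ 0.11    0.322  -0.1135]
```

Gripped (18.7 mm gap). Lifting.

Emit:
apply_moves:
  delta_pos:
    - [0,0,0.5]
    - [0,0,1]
    - [0,0,2]
    - [0,0,2]
    - [0,0,2]
    - [0,0,2]
    - [0,0,2]
    - [0,0,1.5]
    - [0,0,1]
    - [0,0,0]
  spin: [0,0,0,0,0,0,0,0,0,0]

```text
time_s: 6.35
position: [0.44, -0.1174, 0.1112]
tcp_rot: [[0.964, 0.267, 0.003], [0.267, -0.964, -0.001], [0.002, 0.002, -1.0]]
force: [1.0, -0.2, -1.0]
finger_gap: 0.019
```

Emit:
apply_moves:
  delta_pos:
    - [0.8,-1.2,0]
    - [0.8,-1.2,0]
    - [0.8,-1.2,0]
    - [0.8,-1.2,0]
    - [0.8,-1.2,0]
    - [0.8,-1.2,0]
    - [0.8,-1.2,0]
    - [0.8,-1.2,0]
    - [0.8,-1.2,0]
    - [0.8,-1.2,0]
  spin: [-6,-6,-6,-6,-6,-6,-6,-6,-6,-6]

```text
time_s: 7.18
position: [0.519, -0.2375, 0.1081]
tcp_rot: [[0.71, -0.704, -0.001], [-0.704, -0.71, 0.0], [-0.001, 0.001, -1.0]]
force: [-0.5, 0.8, -1.9]
finger_gap: 0.0183
```

```bash
python3 st.py
```

```text
t 7.1833 pos [ 0.519  -0.2375  0.1081] jaw -44.78142774364808 down [-0.0015  0.0002 -1.    ] gap 0.018343737603575813
q [ 0.469   0.5507 -0.2006  1.8169  0.1477  0.7899 -0.5886] F [-0.491   0.7942 -1.9413] T [ 0.0223  0.0279 -0.019 ]
```

Emit:
apply_moves:
  delta_pos:
    - [0,0,0]
    - [0,0,0]
    - [0,0,0]
    - [0,0,0]
    - [0,0,0]
    - [0,0,0]
    - [0,0,0]
    - [0,0,0]
    - [0,0,0]
    - [0,0,0]
  spin: [-6,-6,-6,-6,-6,-6,-6,-6,-6,-6]

```text
time_s: 8.02
position: [0.5186, -0.2369, 0.1082]
tcp_rot: [[-0.255, -0.967, -0.001], [-0.967, 0.255, -0.0], [0.0, 0.001, -1.0]]
force: [0.2, -0.1, -0.2]
finger_gap: 0.0184
```

```bash
python3 st.py
```

```text
t 8.0167 pos [ 0.5186 -0.2369  0.1082] jaw -104.78622677827815 down [-0.0015 -0.     -1.    ] gap 0.018425388647416576
q [ 0.2705  0.5473  0.0752  1.8293 -0.0556  0.7684 -1.4541] F [ 0.2074 -0.1348 -0.1631] T [ 0.0127 -0.006  -0.016 ]
```

Emit:
apply_moves:
  delta_pos:
    - [0.7,-0.5,0]
    - [0.8,-0.5,0]
    - [0.8,-0.5,0]
    - [0.8,-0.5,0]
    - [0.8,-0.5,0]
    - [0.8,-0.5,0]
    - [0.8,-0.5,0]
    - [0.8,-0.5,0]
    - [0.8,-0.5,0]
    - [0.8,-0.5,0]
  spin: [-6,-6,-6,-6,-6,-6,-6.5,-7,-7,-6]

```text
time_s: 8.85
position: [0.598, -0.2871, 0.108]
tcp_rot: [[-0.976, -0.219, -0.002], [-0.219, 0.976, -0.0], [0.002, 0.0, -1.0]]
force: [-0.6, 0.3, -1.2]
finger_gap: 0.0187
```

Emit:
apply_moves:
  delta_pos:
    - [0,0,0]
    - [0,0,0]
  spin: [-0.2,0]

```text
time_s: 9.02
position: [0.5975, -0.2868, 0.1079]
tcp_rot: [[-0.975, -0.224, -0.002], [-0.224, 0.975, -0.0], [0.002, 0.0, -1.0]]
force: [-0.5, 0.5, -2.4]
finger_gap: 0.0188
```

```bash
python3 st.py; python3 - <<'E'
from h import *
for n in('top','side'):
    p,d=snapshot(n);np.savez(n+'4.npz',p=p,d=d)
    a=(290,110,420,230) if n=='top' else (210,90,320,200)
    cv2.imwrite(f'pics/{n}4.png',cv2.resize(p[a[1]:a[3],a[0]:a[2],::-1],None,fx=5,fy=5,interpolation=2))
E
```

```text
t 9.0167 pos [ 0.5975 -0.2868  0.1079] jaw -167.03527474242418 down [-0.002  -0.0003 -1.    ] gap 0.01877987332959178
q [ 0.1286  0.711   0.3671  1.5809 -0.3004  0.9077 -2.3143] F [-0.4947  0.4708 -2.3573] T [0.0685 0.0201 0.0116]
```

View pics/side4.png

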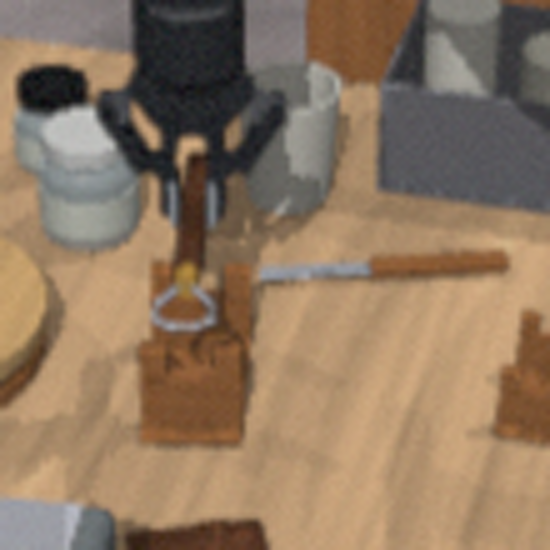

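View pics/top4.png

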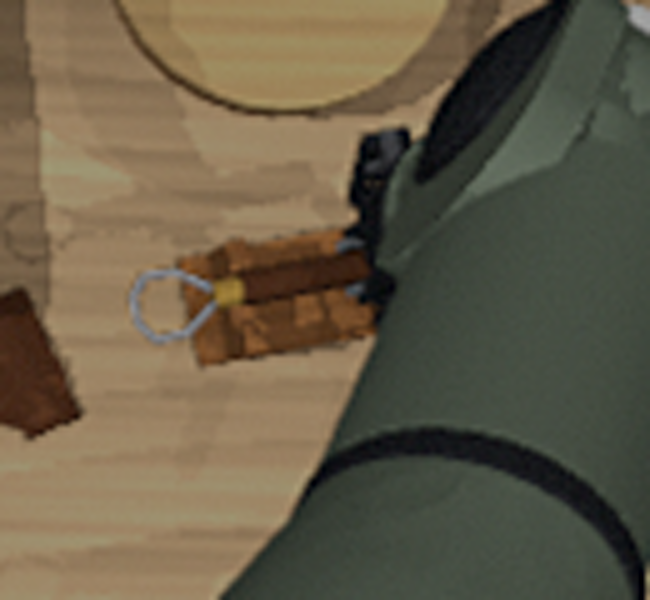

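```bash
python3 - <<'E'
from h import *
np.set_printoptions(precision=3,suppress=True)
for n in('side','top'):
    d=np.load(n+'4.npz')['d'];W=cloud(n,d).reshape(-1,3)
    u=np.array([-np.cos(np.radians(77.5)),np.sin(np.radians(77.5))])
    q=W[:,:2]-[.5975,-.2868];l=q@u;r=q@np.array([u[1],-u[0]])
    for a in np.arange(-.1,.15,.015):
        m=(l>a)&(l<a+.015)&(abs(r)<.03)&(W[:,2]>.09)&(W[:,2]<.17)
        if m.sum()>3: print(n,round(a+.0075,3),m.sum(),'z',np.percentile(W[m][:,2],[5,50,90]),'r',np.percentile(r[m],[5,50,95]))
E
```

```text
side -0.062 7 z [0.154 0.156 0.158] r [-0.004 -0.001  0.007]
side -0.048 9 z [0.154 0.156 0.161] r [-0.005  0.002  0.006]
side -0.033 8 z [0.153 0.155 0.157] r [-0.006 -0.001  0.008]
side -0.018 13 z [0.153 0.158 0.159] r [-0.006  0.     0.007]
side -0.003 21 z [0.15  0.157 0.164] r [-0.019 -0.     0.02 ]
side 0.012 49 z [0.149 0.157 0.167] r [-0.022 -0.002  0.019]
side 0.027 11 z [0.153 0.155 0.158] r [-0.01  -0.006  0.006]
side 0.042 14 z [0.149 0.155 0.157] r [-0.011 -0.003  0.007]
side 0.057 17 z [0.149 0.156 0.159] r [-0.012 -0.004  0.006]
side 0.072 16 z [0.149 0.156 0.159] r [-0.009  0.001  0.008]
side 0.088 23 z [0.141 0.15  0.154] r [-0.01  -0.003  0.004]
side 0.103 14 z [0.147 0.15  0.151] r [-0.019 -0.009  0.016]
side 0.118 7 z [0.145 0.148 0.15 ] r [-0.022 -0.019  0.017]
side 0.132 17 z [0.145 0.151 0.152] r [-0.017 -0.003  0.017]
top -0.003 14 z [0.154 0.157 0.159] r [-0.012  0.     0.009]
top 0.012 57 z [0.152 0.156 0.163] r [-0.018 -0.     0.02 ]
top 0.027 35 z [0.152 0.156 0.159] r [-0.008  0.     0.009]
top 0.042 38 z [0.152 0.156 0.158] r [-0.008  0.001  0.009]
top 0.057 36 z [0.152 0.156 0.158] r [-0.008  0.     0.009]
top 0.072 33 z [0.15  0.155 0.158] r [-0.008 -0.     0.008]
top 0.088 28 z [0.146 0.152 0.157] r [-0.008  0.001  0.007]
top 0.103 18 z [0.147 0.15  0.152] r [-0.017  0.009  0.018]
top 0.118 15 z [0.148 0.149 0.152] r [-0.02  -0.016  0.019]
top 0.132 25 z [0.146 0.149 0.152] r [-0.015  0.001  0.018]
```

The tool is level (top at z≈0.156), aligned and centred over the rest to about 1 mm. Lowering 9.3 cm, the last part slowly.

Emit:
apply_moves:
  delta_pos:
    - [0,0,-1]
    - [0,0,-1.5]
    - [0,0,-1.5]
    - [0,0,-1.5]
    - [0,0,-1]
    - [0,0,-1]
    - [0,0,-0.6]
    - [0,0,-0.4]
    - [0,0,-0.3]
    - [0,0,0]
  spin: [0,0,0,0,0,0,0,0,0,0]

```text
time_s: 9.95
position: [0.5981, -0.2871, 0.0209]
tcp_rot: [[-0.975, -0.222, -0.0], [-0.222, 0.975, 0.0], [0.0, 0.0, -1.0]]
force: [-0.1, 0.5, -0.7]
finger_gap: 0.0187
```

```bash
python3 st.py
```

```text
t 9.95 pos [ 0.5981 -0.2871  0.0209] jaw -167.18799255316137 down [-0.0001  0.0001 -1.    ] gap 0.018693280576246495
q [ 0.158   0.8206  0.3199  1.6208 -0.342   0.756  -2.2843] F [-0.0611  0.4507 -0.6966] T [ 0.0518 -0.0331  0.0103]
```

Emit:
apply_moves:
  delta_pos:
    - [0,0,-0.3]
    - [0,0,-0.2]
    - [0,0,-0.1]
    - [0,0,0]
  spin: [0,0,0,0]

```text
time_s: 10.28
position: [0.5981, -0.287, 0.015]
tcp_rot: [[-0.975, -0.222, -0.0], [-0.222, 0.975, 0.0], [0.0, 0.0, -1.0]]
force: [0.3, 0.3, -1.6]
finger_gap: 0.0186
```

```bash
python3 st.py; python3 - <<'E'
from h import *
for n in('top','side'):
    p,d=snapshot(n);np.savez(n+'5.npz',p=p,d=d)
    a=(290,110,420,230) if n=='top' else (210,90,320,200)
    cv2.imwrite(f'pics/{n}5.png',cv2.resize(p[a[1]:a[3],a[0]:a[2],::-1],None,fx=5,fy=5,interpolation=2))
E
```

```text
t 10.2833 pos [ 0.5981 -0.287   0.015 ] jaw -167.19534572993092 down [-0.      0.0001 -1.    ] gap 0.018564039334256193
q [ 0.16    0.8285  0.3166  1.6224 -0.3447  0.7464 -2.2824] F [ 0.2983  0.348  -1.6161] T [-0.0196  0.0162  0.0213]
```

View pics/side5.png

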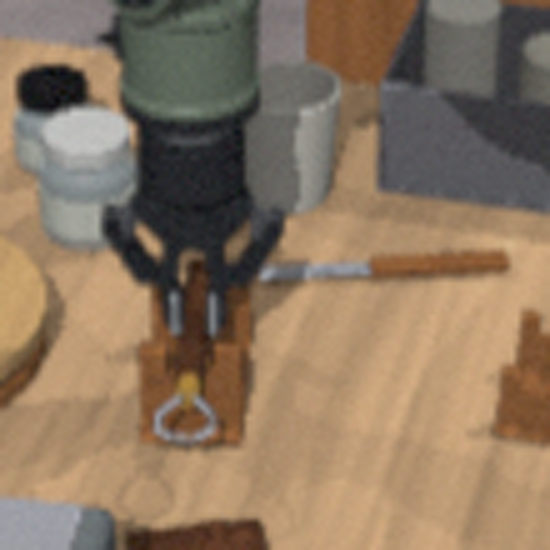

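The handle is in both notches (ferrule at (187,385) of the crop, just outside the front upright). Lowering to contact, then releasing.

Emit:
apply_moves:
  delta_pos:
    - [0,0,-0.1]
    - [0,0,0]
  spin: [0,0]

```text
time_s: 10.55
position: [0.5983, -0.2872, 0.0144]
tcp_rot: [[-0.975, -0.221, 0.0], [-0.221, 0.975, -0.0], [-0.0, -0.0, -1.0]]
force: [-0.9, -0.1, 2.3]
finger_gap: 0.0183
```

Emit:
apply_moves:
  delta_pos:
    - [0,0,0]
    - [0,0,0]
    - [0,0,0]
    - [0,0,0]
    - [0,0,0]
    - [0,0,0]
    - [0,0,0]
  spin: [0,0,0,0,0,0,0]
  jaw: 0

```text
time_s: 11.13
position: [0.5982, -0.2871, 0.0141]
tcp_rot: [[-0.975, -0.222, 0.0], [-0.222, 0.975, -0.0], [-0.0, -0.0, -1.0]]
force: [-0.2, -0.3, 0.6]
finger_gap: 0.0851
```

Emit:
apply_moves:
  delta_pos:
    - [0,0,1]
    - [0,0,2]
    - [0,0,3]
    - [0,0,4]
    - [0,0,4]
    - [0,0,4]
    - [0,0,3]
    - [0,0,2]
    - [0,0,0]
  spin: [0,0,0,0,0,0,0,0,0]

```text
time_s: 11.88
position: [0.5995, -0.2881, 0.2497]
tcp_rot: [[-0.975, -0.221, 0.006], [-0.221, 0.975, -0.002], [-0.006, -0.004, -1.0]]
force: [-0.3, -0.4, 0.7]
finger_gap: 0.0857
```

```bash
python3 st.py
```

```text
t 11.8833 pos [ 0.5995 -0.2881  0.2497] jaw -167.21662168307606 down [ 0.0064 -0.0024 -1.    ] gap 0.08567261299043488
q [ 0.0971  0.5725  0.4254  1.4438 -0.2459  1.1709 -2.3617] F [-0.2898 -0.3729  0.6729] T [-0.0171 -0.02   -0.027 ]
```

```bash
python3 - <<'E'
from h import *
np.set_printoptions(precision=4,suppress=True)
for e in((219,242.5,126.5,150.5),): 
    print('skirt+bar center', ray('top',(e[0]+e[1])/2,(e[2]+e[3])/2,.132))
for n in('top','side'):
    d=np.load(n+'0.npz')['d'];W=cloud(n,d).reshape(-1,3)
    q=W[:,:2]-[.661,.097];m=(np.hypot(*q.T)<.045)
    b=m&(W[:,2]>.153)&(W[:,2]<.172)
    print(n,b.sum(),W[b].mean(0),cv2.minAreaRect(W[b][:,:2].astype(np.float32)))
    x=W[b][:,:2]-W[b][:,:2].mean(0);w,v=np.linalg.eigh(x.T@x);print(np.degrees(np.arctan2(v[1,1],v[0,1]))%180)
    s=m&(W[:,2]>.127)&(W[:,2]<.137);print('skirt',cv2.minEnclosingCircle(W[s][:,:2].astype(np.float32)),W[s].mean(0))
E
```

```text
skirt+bar center [0.6607 0.0973 0.132 ]
top 109 [0.6607 0.0967 0.1639] ((0.6626706719398499, 0.09714528918266296), (0.0589376837015152, 0.015445025637745857), 20.042835235595703)
20.899494194221745
skirt ((0.6604325771331787, 0.09666439145803452), 0.03671419620513916) [0.6618 0.0967 0.1319]
side 121 [0.6598 0.1002 0.1612] ((0.6605759859085083, 0.10019436478614807), (0.058888982981443405, 0.021978946402668953), 22.975854873657227)
19.787471717976274
skirt ((0.6596431136131287, 0.10498202592134476), 0.03618200495839119) [0.6558 0.1129 0.1317]
```

Emit:
apply_moves:
  delta_pos:
    - [0.3,1.9,0]
    - [0.3,1.9,0]
    - [0.3,1.9,0]
    - [0.3,1.9,0]
    - [0.3,1.9,0]
    - [0.3,1.9,0]
    - [0.3,1.9,0]
    - [0.3,1.9,0]
    - [0.3,1.9,0]
    - [0.3,1.9,0]
  spin: [4.8,4.8,4.8,4.8,4.8,4.8,4.8,4.8,4.8,4.8]

```text
time_s: 12.72
position: [0.628, -0.0962, 0.2444]
tcp_rot: [[-0.484, -0.875, 0.0], [-0.875, 0.484, -0.0], [0.0, -0.0, -1.0]]
force: [0.1, -0.7, -0.1]
finger_gap: 0.0853
```

```bash
python3 st.py; python3 - <<'E'
from h import *
for n in('top','side'):
    p,d=snapshot(n);np.savez(n+'6.npz',p=p,d=d)
    a=(190,90,400,230) if n=='top' else (130,120,330,260)
    cv2.imwrite(f'pics/{n}6.png',cv2.resize(p[a[1]:a[3],a[0]:a[2],::-1],None,fx=3.8,fy=3.8,interpolation=2))
E
```

```text
t 12.7167 pos [ 0.628  -0.0962  0.2444] jaw -118.97096561071663 down [ 0.0001 -0.0001 -1.    ] gap 0.08528125521970882
q [-0.073   0.5026  0.1997  1.5225 -0.1058  1.127  -1.9284] F [ 0.0986 -0.6997 -0.1053] T [ 0.0206 -0.0274 -0.0234]
```

View pics/top6.png

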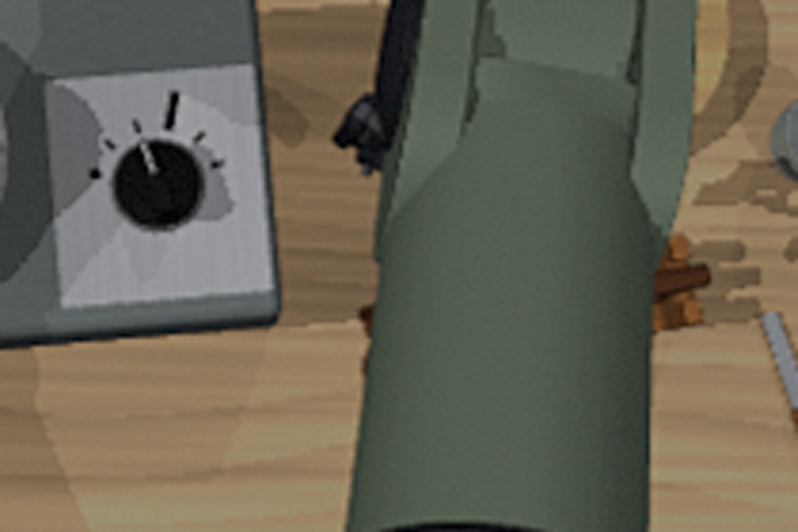

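View pics/side6.png

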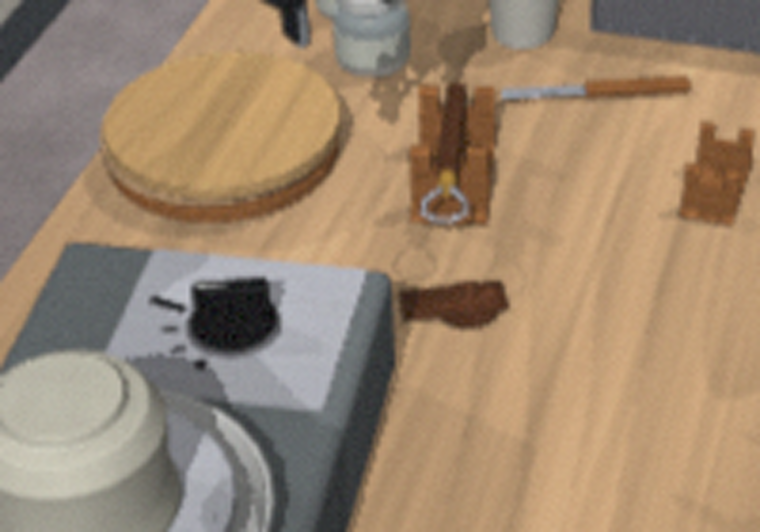

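The tool lies in both notches with its loop towards the wheel. Pointer still sits at the third mark. On to the knob at (0.661, 0.097).

Emit:
apply_moves:
  delta_pos:
    - [0.3,1.9,0]
    - [0.3,1.9,0]
    - [0.3,1.9,0]
    - [0.3,1.9,0]
    - [0.3,1.9,0]
    - [0.3,2,0]
    - [0.3,2,0]
    - [0.4,2,0]
    - [0.4,1.9,0]
    - [0.4,1.9,0]
  spin: [4.9,4.9,4.9,4.9,4.9,4.9,4.9,4.9,4.9,4.9]

```text
time_s: 13.65
position: [0.6611, 0.0961, 0.2444]
tcp_rot: [[0.341, -0.94, -0.0], [-0.94, -0.341, -0.001], [0.0, 0.0, -1.0]]
force: [0.5, 0.4, 0.4]
finger_gap: 0.0854
```

Emit:
apply_moves:
  delta_pos:
    - [0,0,-2]
    - [0,0,-2.5]
    - [0,0,-2.5]
    - [0,0,-2]
    - [0,0,-1.5]
    - [0,0,-1]
    - [0,0,0]
    - [0,0,0]
  spin: [0,0,0,0,0,0,0,0]

```text
time_s: 14.32
position: [0.6613, 0.0955, 0.1294]
tcp_rot: [[0.338, -0.941, -0.0], [-0.941, -0.338, -0.0], [0.0, 0.0, -1.0]]
force: [0.9, 0.5, 0.7]
finger_gap: 0.0851
```

```bash
python3 st.py; python3 - <<'E'
from h import *
for n in('side',):
    p,d=snapshot(n);np.savez(n+'7.npz',p=p,d=d)
    a=(130,120,290,240)
    cv2.imwrite(f'pics/{n}7.png',cv2.resize(p[a[1]:a[3],a[0]:a[2],::-1],None,fx=5,fy=5,interpolation=2))
E
```

```text
t 14.3167 pos [0.6613 0.0955 0.1294] jaw -70.23881704799314 down [-0.0001 -0.0003 -1.    ] gap 0.085144189942961
q [-0.2112  0.6592 -0.0333  1.5358  0.0255  0.9471 -1.4783] F [0.8618 0.5417 0.6541] T [-0.004  -0.0136  0.0019]
```

View pics/side7.png

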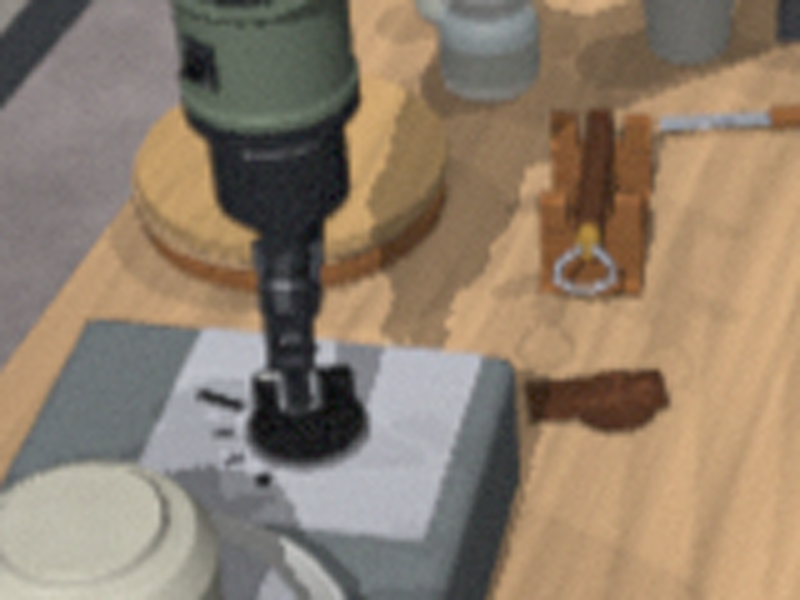

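Emit:
apply_moves:
  delta_pos:
    - [0,0.1,-1]
    - [0,0,-0.6]
    - [0,0,-0.4]
    - [0,0,0]
    - [0,0,0]
  spin: [0,0,0,0,0]

```text
time_s: 14.78
position: [0.6611, 0.0969, 0.1089]
tcp_rot: [[0.339, -0.941, -0.0], [-0.941, -0.339, -0.0], [-0.0, 0.0, -1.0]]
force: [-0.5, 1.0, 0.2]
finger_gap: 0.0856
```

Emit:
apply_moves:
  delta_pos:
    - [0,0,0]
    - [0,0,0]
    - [0,0,0]
    - [0,0,0]
    - [0,0,0]
    - [0,0,0]
    - [0,0,0]
  spin: [0,0,0,0,0,0,0]
  jaw: 1
  grip_force: 30

```text
time_s: 15.37
position: [0.6613, 0.0965, 0.1093]
tcp_rot: [[0.339, -0.941, 0.0], [-0.941, -0.339, -0.0], [0.0, -0.0, -1.0]]
force: [-0.6, -1.3, 3.2]
finger_gap: 0.0151
```

```bash
python3 st.py
```

```text
t 15.3667 pos [0.6613 0.0965 0.1093] jaw -70.21342646175242 down [ 0.0004 -0.0004 -1.    ] gap 0.01508952136776371
q [-0.2123  0.6821 -0.0339  1.5503  0.0276  0.9094 -1.4811] F [-0.5749 -1.3179  3.1557] T [-0.454   0.1262  0.0885]
```

Gripping the bar (15 mm gap). Turning 30° clockwise.

Emit:
apply_moves:
  delta_pos:
    - [0,0,0]
    - [0,0,0]
    - [0,0,0]
    - [0,0,0]
    - [0,0,0]
    - [0,0,0]
    - [0,0,0]
    - [0,0,0]
    - [0,0,0]
    - [0,0,0]
  spin: [-3,-4,-4,-4,-4,-4,-4,-3,-1,0]

```text
time_s: 16.2
position: [0.6613, 0.0976, 0.1093]
tcp_rot: [[-0.193, -0.981, 0.0], [-0.981, 0.193, 0.0], [-0.001, -0.0, -1.0]]
force: [-0.6, 2.7, 5.1]
finger_gap: 0.0151
```

```bash
python3 st.py
```

```text
t 16.2 pos [0.6613 0.0976 0.1093] jaw -101.1558282740619 down [ 0.0005  0.0005 -1.    ] gap 0.015084078528129116
q [-0.302   0.6864  0.1065  1.5557 -0.0863  0.9035 -1.9316] F [-0.6135  2.6565  5.0536] T [0.6636 0.1408 0.181 ]
```

Release, rise and move aside to look.

Emit:
apply_moves:
  delta_pos:
    - [0,0,0]
    - [0,0,0]
    - [0,0,0]
    - [0,0,0]
    - [0,0,0]
    - [0,0,0]
    - [0,0,0]
  spin: [0,0,0,0,0,0,0]
  jaw: 0

```text
time_s: 16.78
position: [0.6611, 0.0969, 0.1091]
tcp_rot: [[-0.194, -0.981, -0.0], [-0.981, 0.194, -0.0], [0.0, 0.0, -1.0]]
force: [0.8, 0.3, 0.8]
finger_gap: 0.0856
```

Emit:
apply_moves:
  delta_pos:
    - [0,0,1]
    - [0,0,2]
    - [0,0,3]
    - [0,0,3]
    - [0,0,3]
    - [-1,-1,2]
    - [-2,-2,0]
    - [-2,-2.5,0]
    - [-2,-2.5,0]
    - [-2,-2.5,0]
  spin: [0,0,0,0,0,0,0,0,0,0]

```text
time_s: 17.62
position: [0.5701, -0.009, 0.25]
tcp_rot: [[-0.194, -0.981, 0.001], [-0.981, 0.194, 0.0], [-0.0, -0.001, -1.0]]
force: [1.5, -1.3, 0.6]
finger_gap: 0.0853
```

Emit:
apply_moves:
  delta_pos:
    - [-2,-1,0]
    - [-2,-1,0]
    - [-2,-1,0]
    - [-2,-1,0]
    - [-1,0,0]
    - [0,0,0]
    - [0,0,0]
  spin: [0,0,0,0,0,0,0]

```text
time_s: 18.2
position: [0.4818, -0.0476, 0.2499]
tcp_rot: [[-0.194, -0.981, 0.002], [-0.981, 0.194, 0.0], [-0.001, -0.001, -1.0]]
force: [0.7, 0.3, -0.5]
finger_gap: 0.0856
```

```bash
python3 st.py; python3 - <<'E'
from h import *
np.set_printoptions(precision=4,suppress=True)
for n in('top','side'):
    p,d=snapshot(n);np.savez(n+'8.npz',p=p,d=d)
    a=(190,90,400,230) if n=='top' else (90,100,330,280)
    f=3.8 if n=='top' else 3.3
    cv2.imwrite(f'pics/{n}8.png',cv2.resize(p[a[1]:a[3],a[0]:a[2],::-1],None,fx=f,fy=f,interpolation=2))
    if n=='top': cv2.imwrite('pics/dial8.png',cv2.resize(p[105:160,200:260,::-1],None,fx=9,fy=9,interpolation=2))
    for k in('0','8'):
        W=cloud(n,np.load(n+k+'.npz')['d']).reshape(-1,3)
        b=(np.hypot(*(W[:,:2]-[.661,.097]).T)<.045)&(W[:,2]>.153)&(W[:,2]<.172)
        x=W[b][:,:2]-W[b][:,:2].mean(0);w,v=np.linalg.eigh(x.T@x);print(n,k,b.sum(),'bar',(np.degrees(np.arctan2(v[1,1],v[0,1]))+90)%180-90)
        b=(np.hypot(*(W[:,:2]-[.67,.337]).T)<.09)&(W[:,2]>.25)&(W[:,2]<.28);print('pot',b.sum(),W[b].mean(0))
W=cloud('top',np.load('top8.npz')['d']).reshape(-1,3)
E
```

```text
t 18.2 pos [ 0.4818 -0.0476  0.2499] jaw -101.17835555644363 down [ 0.0015  0.0004 -1.    ] gap 0.08561157189093489
q [-0.1559  0.2349  0.1596  1.9004 -0.0442  1.0081 -1.743 ] F [ 0.6904  0.2874 -0.486 ] T [ 0.0031 -0.0108  0.0273]
top 0 109 bar 20.899494194221745
pot 1553 [0.6698 0.3357 0.2619]
top 8 114 bar -8.05800927952447
pot 1550 [0.6696 0.3354 0.2619]
side 0 121 bar 19.787471717976274
pot 1261 [0.6653 0.35   0.2619]
side 8 111 bar -8.661238453744488
pot 1264 [0.6649 0.35   0.2619]
```

View pics/top8.png

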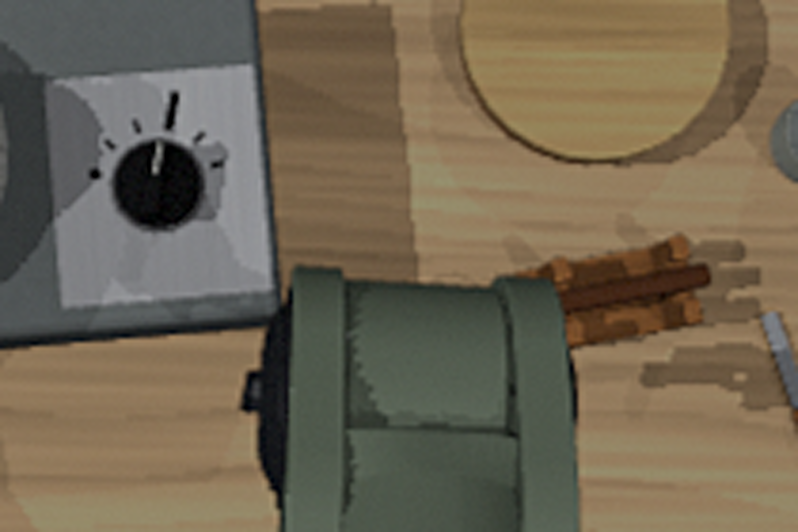

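View pics/side8.png

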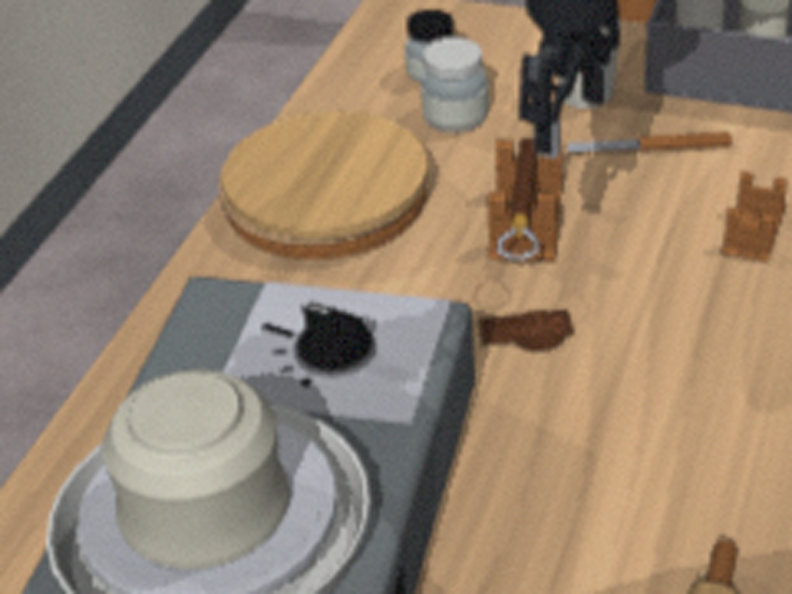

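View pics/dial8.png

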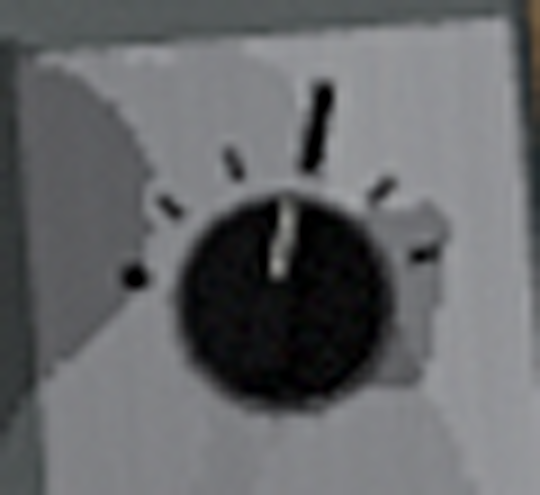

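```bash
python3 - <<'E'
from h import *
np.set_printoptions(precision=3,suppress=True)
u=np.array([-np.sin(np.radians(12.5)),np.cos(np.radians(12.5))])
for n,q,z in(('top',(190+710/3.8,90+274/3.8),.058),('side',(130+445/3.8,120+223/3.8),.054),('side',(130+457/3.8,120+85/3.8),.063)):
    X=ray(n,*q,z)[:2]-[.598,-.287];print(n,X@u,X@[u[1],-u[0]])
W=cloud('side',np.load('side6.npz')['d']).reshape(-1,3);q=W[:,:2]-[.598,-.287];l=q@u;r=q@np.array([u[1],-u[0]])
for a in np.arange(-.09,.15,.02):
    m=(l>a)&(l<a+.02)&(abs(r)<.013)&(W[:,2]>.046)&(W[:,2]<.08)
    if m.sum()>2: print(round(a+.01,3),m.sum(),np.percentile(W[m][:,2],[10,50,90]),np.median(r[m]))
E
```

```text
top -0.07693012803976884 -0.0016277759975648416
side 0.13910925067478438 -0.005520597164880961
side -0.06744742322838172 -0.003737151624732577
-0.08 4 [0.059 0.06  0.061] -0.0004379244862157888
-0.06 18 [0.053 0.061 0.064] -0.005099784281493692
-0.04 16 [0.058 0.063 0.065] -0.0007585202508979519
-0.02 18 [0.058 0.062 0.065] -0.0006360440883638269
0.0 22 [0.057 0.063 0.066] -0.0016838315335193645
0.02 14 [0.058 0.062 0.064] -0.0014823424410225596
0.04 22 [0.059 0.062 0.067] -0.002196489083079269
0.06 24 [0.056 0.062 0.065] -0.001938698633583137
0.08 27 [0.052 0.058 0.063] -0.0011135236670625401
0.1 11 [0.054 0.056 0.063] -0.001990101952381597
0.12 5 [0.05  0.053 0.055] 0.005909650296019406
0.14 7 [0.052 0.055 0.055] -0.0011436721867291795
```

Handle top is level at z≈0.062–0.063 (seated), centred within a few mm. Handing in.

```bash
python3 -c "
from bench import *
print(job_done())"
```

```text
the job is handed in; nothing more can be done
None
```

I laid the loop tool in both notches of the larger rest, loop end towards the wheel. I then turned the speed selector one detent clockwise, from the third mark to the long mark. I handed in after about 18 s with the gripper open and clear of everything.

**Tool:** the handle lies level with its top at z≈0.062–0.063 m, which is the seated height. It is centred on the rest to within a few mm.

**Selector:** after release the bar had turned 28–29° by the depth images. It stands at about -8°, against -8° to -10° for the long mark. In the top picture the white line looks slightly off the mark. I put that down to the bar top standing 44 mm above the deck, but I did not check it separately.

**Pot:** its position is unchanged to within 0.5 mm.

**Disagreement:** the reported TCP z was about 31–37 mm lower than the fingertips seen by the side camera. Because of this, my first close shut on nothing above the handle and touched nothing. I corrected for the offset from then on. Wrist force readings stayed below about 7 N.

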